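# Tip a scoop tray of used sample vials into the waste bin

### The job

Lift the scoop tray out from between the tube racks (its handle cannot be reached there, so take it across its sides) and set it down level on the middle of the black mat with all four vials still in it; let go. Then take the tray by its handle and, holding it by the handle, tip all four vials out over its open end into the deep square bin. Finally set the empty tray back upright on the middle of the mat, let go, and leave the other things on the bench where they are.

Things in the scene. Friction and masses are not known exactly. Their poses are not given: they have to be found in the camera images.
- tray: Aluminium scoop tray, 145 long (x) x 64 wide (y) x 42 mm tall, walls and floor 3 mm; its whole -x end is open (the mouth, no lip), and a bar handle sticks out of its +x wall. Loose, 0.16 kg, holds four vials. Origin at the centre of the underside of its floor; z up. Starts on the bench (z = 0), mouth roughly towards the robot, handle in the lane between the racks.
- tray_handle (a point): Middle of the tray's handle, at (97.5, 0, 34) mm in the tray's frame; the handle is a straight bar 50 long (x, from 72.5 to 122.5) x 14 wide (y) x 16 mm tall (z from 26 to 42). Axes as the tray's.
- tray_mouth (a point): Middle of the edge of the tray's floor at its open end, at (-72.5, 0, 3) mm in the tray's frame. Axes as the tray's.
- vial1: Capped sample vial, a white cylinder with a blue cap, 60 mm long and 24 mm across, about 0.03 kg, loose. Origin at its middle, x along its length. Lies lengthwise in the tray at the start (2 by 2).
- vial2: Capped sample vial, a white cylinder with a blue cap, 60 mm long and 24 mm across, about 0.03 kg, loose. Origin at its middle, x along its length. Lies lengthwise in the tray at the start (2 by 2).
- vial3: Capped sample vial, a white cylinder with a blue cap, 60 mm long and 24 mm across, about 0.03 kg, loose. Origin at its middle, x along its length. Lies lengthwise in the tray at the start (2 by 2).
- vial4: Capped sample vial, a white cylinder with a blue cap, 60 mm long and 24 mm across, about 0.03 kg, loose. Origin at its middle, x along its length. Lies lengthwise in the tray at the start (2 by 2).
- mat: Black rubber mat fixed on the bench, 200 (x) x 150 (y) x 3 mm. Origin at the centre of its underside: its top is 3 mm above. It is clear at the start.
- bin: Grey plastic waste bin, deep, square and open at the top, 150 x 150 x 120 mm tall outside, rim 160 mm across, walls and floor 5 mm (140 x 140 mm opening, rim at z = 120 mm). Fixed, empty. Origin at the centre of its underside. It stands left or right of the mat; the racks stand on the other side.
- racks: A fixed pair of white tube racks with blue-capped tubes, a 36 mm lane between them. Each rack is 110 (x) x 60 (y) x 110 mm tall. Origin on the bench where the tray stands at the start; in this frame the racks cover x = 85 to 195 mm and y = 18 to 78 and -78 to -18 mm.
- pump_bottle: Bystander, clear pump bottle with blue pump, 58 mm across, 152 tall; loose, stands beside the tray, on its +y side. Origin at the centre of its underside.
- amber_bottle: Bystander, amber reagent bottle with black cap, 54 mm across, 120 tall; loose, stands beside the tray, on its -y side. Origin at the centre of its underside.
- swab_jar: Bystander, lidded clear jar, 76 mm across, 85 tall; loose, stands just beyond the bin. Origin at the centre of its underside.
- cup: Bystander, open yellow plastic cup, 64 mm across, 75 tall; loose, stands at the back, beyond the mat. Origin at the centre of its underside.
- pen_pot: Bystander, dark steel pot holding pens, 70 mm across, 90 tall (pens to 130); loose, stands at the back, beyond the mat. Origin at the centre of its underside.
- dishes: Bystander, stack of clear dishes, 90 mm across, 41 tall; loose, stands near the robot, on its left. Origin at the centre of its underside.
- carton: Bystander, closed cardboard carton, 80 x 110 x 55 mm; loose, stands near the robot, on its right. Origin at the centre of its underside.
There are look-alikes about, which are no part of the job. Leave any green or orange look-alike of the vial1 alone.

How it is judged (in metres and radians):
On the way, in this order (a step that is already met when the one before it is completed fails the run):
1. the tray stands upright and released on the mat, its origin within 75 mm (along x) and 55 mm (along y) of the mat's centre, with all four vials in it (x of tray in the frame of mat between -0.075 and 0.075 m and y of tray in the frame of mat between -0.055 and 0.055 m and height (world z) of tray below 0.012 m and angle between tray's own z axis and vertical below 0.1 rad and linear speed of tray below 0.03 m/s and contact force between the fingers and tray below 0.1 N and x of vial1 in the frame of tray between -0.09 and 0.09 m and y of vial1 in the frame of tray between -0.032 and 0.032 m and z of vial1 in the frame of tray between 0 and 0.06 m and x of vial2 in the frame of tray between -0.09 and 0.09 m and y of vial2 in the frame of tray between -0.032 and 0.032 m and z of vial2 in the frame of tray between 0 and 0.06 m and x of vial3 in the frame of tray between -0.09 and 0.09 m and y of vial3 in the frame of tray between -0.032 and 0.032 m and z of vial3 in the frame of tray between 0 and 0.06 m and x of vial4 in the frame of tray between -0.09 and 0.09 m and y of vial4 in the frame of tray between -0.032 and 0.032 m and z of vial4 in the frame of tray between 0 and 0.06 m), for 0.2 s.
2. the tray is tipped by more than 20 degrees with its mouth over the bin, held by its handle (the tool point within 45 mm of the handle's middle, the fingers pressing on the tray) (angle between tray's own z axis and vertical above 0.35 rad and distance between the grasp point and tray_handle below 0.045 m and contact force between the fingers and tray above 1 N and x of tray_mouth in the frame of bin between -0.085 and 0.085 m and y of tray_mouth in the frame of bin between -0.085 and 0.085 m), for 0.1 s.
3. all four vials are inside the bin (x of vial1 in the frame of bin between -0.075 and 0.075 m and y of vial1 in the frame of bin between -0.075 and 0.075 m and z of each of vial1, vial2, vial3, vial4 in the frame of bin below 0.11 m and x of vial2 in the frame of bin between -0.075 and 0.075 m and y of vial2 in the frame of bin between -0.075 and 0.075 m and x of vial3 in the frame of bin between -0.075 and 0.075 m and y of vial3 in the frame of bin between -0.075 and 0.075 m and x of vial4 in the frame of bin between -0.075 and 0.075 m and y of vial4 in the frame of bin between -0.075 and 0.075 m), for 0.2 s.
At the end, for the whole second after the job is handed in: All four vials lie at rest inside the bin below its rim (centres less than 110 mm above its underside); the empty tray stands upright (within 0.1 rad), at rest and released on the mat, its origin within 75 mm (along the mat's x) and 55 mm (along its y) of the mat's centre (all of step 3 and linear speed of each of vial1, vial2, vial3, vial4 below 0.05 m/s and x of tray in the frame of mat between -0.075 and 0.075 m and y of tray in the frame of mat between -0.055 and 0.055 m and height (world z) of tray below 0.012 m and angle between tray's own z axis and vertical below 0.1 rad and linear speed of tray below 0.03 m/s and contact force between the fingers and tray below 0.1 N); the robot touches nothing.
It fails at once if a bystander (bottle, jar, cup, pot, dishes or carton) is shifted by more than 30 mm or tipped over ((distance of pump_bottle from where it was at the start of the episode above 0.03 m or angle between pump_bottle's own z axis and vertical above 0.4 rad) or (distance of amber_bottle from where it was at the start of the episode above 0.03 m or angle between amber_bottle's own z axis and vertical above 0.4 rad) or (distance of swab_jar from where it was at the start of the episode above 0.03 m or angle between swab_jar's own z axis and vertical above 0.4 rad) or (distance of cup from where it was at the start of the episode above 0.03 m or angle between cup's own z axis and vertical above 0.4 rad) or (distance of pen_pot from where it was at the start of the episode above 0.03 m or angle between pen_pot's own z axis and vertical above 0.4 rad) or (distance of dishes from where it was at the start of the episode above 0.03 m or angle between dishes's own z axis and vertical above 0.4 rad) or (distance of carton from where it was at the start of the episode above 0.03 m or angle between carton's own z axis and vertical above 0.4 rad)).
It also fails if it takes over 67 s, if anything falls off the work surface, if the arm or the gripper's body presses on something with over 40 N, if the wrist force passes 120 N, or if a joint passes its speed limit or range.

### The arm

A 7-joint arm with a two-finger parallel gripper is mounted at the origin on the work surface. World frame = base frame: x ahead of the robot, y to its left, z up, the work surface at z = 0. Lengths are in mm, angles in rad, forces in N, time in s.
With the tool pointing down it reaches from about 400 to 875 mm from the base axis. Payload 4.4 kg.
Tool frame: the origin (TCP) lies between the finger pads, 19 mm behind the fingertips; this is the grasp point; z points along the fingers, y is the direction in which the jaws open and shut (so a half turn about z gives the same grasp; the last joint's range is limited). The gripper opens to 85 mm and grips with 20 to 120 N. Pads are 22 mm wide; open, the fingers measure 114 mm over their backs; the gripper's body (76 mm by 85 mm) begins 54 mm behind the grasp point. The pads swing forward as they close: fully open they stand 13 mm farther back than shut.
Start: joints at [1.094, 0.628, 0.038, 1.517, -0.027, 0.996, -0.02], TCP at [259.6, -595.924, 250.013] pointing down, gripper open.
Joint ranges: [-3.06, 3.06], [-0.37, 2.12], [-1.25, 1.32], [0.18, 2.47], [-1.1, 4.24], [0.23, 1.98], [-2.94, 2.94]. Speed limits (rad/s): [2.57, 2.57, 3.14, 3.14, 3.14, 3.14, 3.14].

### API

Orientations are given as [roll, pitch, yaw] about the fixed x, y, z axes, in that order (R = Rz(yaw) Ry(pitch) Rx(roll)).
In Python, from cell import ctrl gives the robot as it stands.
- The arm moves only by the shell command python3 -m crank 'ROWS' [OPENING]. ROWS is JSON, a list that holds one entry, the list of rows, each a list of 6 numbers: the shift along the tool's x, y, z in units of 30 mm (1.0 is 30 mm), then the turn, a rotation vector about the tool's x, y, z in units of 6 degrees (1.0 is 6 degrees). In form: [[[tx, ty, tz, rx, ry, rz], ...]]. A call has 1 to 12 rows; each row shifts and turns the pose as measured when the row begins, along the tool's axes as they then stand; what a row does not reach is not made up. A row lasts 1/12 s, in which the tool goes at most 41.7 mm and 7.16 degrees, less where a joint would pass 70% of its speed; a pose out of reach is approached as far as the arm can. A call is refused whole if a number of a shift passes 1 or a number of a turn 1, either way. A call with a gripper value outside its range is refused whole. OPENING is the gripper command: -1 is fully open, 1 is shut, values between are in proportion, set as the call begins (- or left out, the last holds). The fingers move at their own pace and stop on an object; the grip force is fixed at half the most. Time passes only in rows, so rows that do not move let the fingers close. It gives the time, the measured TCP pose, the force and the opening at its end, in the units of the state.
- ctrl.read_state(): the state, without advancing time (a new reading comes with each control period).
- ctrl.get_image(name): name is "scene" or "top"; returns a dict with "color" (384x512x3 uint8, red, green, blue), "depth" (384x512 float32, mm along the optical axis (not along the pixel's ray), 0 where there is no reading), "camera_matrix" (3x3 intrinsics, pixels), "R" (3x3) and "t" (3): a world point X has camera coordinates R X + t. Camera axes: x right, y down, z forward; pixel columns grow to the right and rows downward; lengths in mm; the calibration is good to about 2 mm. A picture is of the moment at which its call begins.
- ctrl.finish_job(): hands the job in, once; it reports no verdict.
Trained networks look in a picture, given as the dict that the camera call returned (one of the last four; its "shot" number tells which), for a name from the list of things; names that differ only in an ending like _2 or _b are one class to them, and where a whole thing is asked for, a point or a joint stands for the part that bears it (a point fixed in the world has none). Each returns a list of dicts, best first, with "conf" (0 to 1); they miss things now and then, are a little off and sometimes report something else, mostly with a low value. They report only what shows in the picture. A call takes as long as a camera call. They do not tell look-alikes from the thing itself.
- ctrl.search_frame(query, picture): "extent" ([centre column, centre row, width, height] in pixels, round what is visible of it).
The state is a dict: "clock": time; "qpos": joint angles; "qd": joint speeds; "tau": joint torques, N m; "eef_pos": TCP position; "tool_rot": TCP orientation; "force": force on the tool from outside, world axes, zero at the start; "torque": the same for the moment, N m; "width": finger opening in mm.
Only numpy, scipy, OpenCV 4.12 (cv2) and the standard library are available. Lean on these libraries where they do the work, as an engineer would, in place of code of your own. Each camera call takes 0.05 s, during which the arm holds its last target. There are 200 camera calls.

## Working session

There is one attempt and no reset: what is moved stays moved. The work goes in short steps, Python scripts to look and compute and a shell command to move; the robot and the scene stay as the last step left them, time stands still between calls to the robot, and variables do not carry over. Pictures are saved under pics/ and viewed, about 8 in all and at most 12, crops included, and the job is handed in when it is done.

```bash
ls; mkdir -p pics; cat > h.py <<'E'
import numpy as np, cv2
from cell import ctrl
def snap(name,fn=None):
    p=ctrl.get_image(name)
    if fn: cv2.imwrite('pics/'+fn,p['color'][:,:,::-1])
    return p
def cloud(p):
    d=p['depth'].astype(float);K=np.array(p['camera_matrix']);R=np.array(p['R']);t=np.array(p['t']).ravel()
    v,u=np.mgrid[:d.shape[0],:d.shape[1]]
    c=np.stack([(u-K[0,2])/K[0,0]*d,(v-K[1,2])/K[1,1]*d,d],-1)
    X=(c-t)@R
    X[d<=0]=np.nan
    return X
E
python3 - <<'E'
from h import *
s=ctrl.read_state();print(s)
a=snap('scene');b=snap('top')
cv2.imwrite('pics/both.png',np.hstack([cv2.resize(x['color'],(400,300)) for x in(a,b)])[:,:,::-1])
cv2.imwrite('pics/top.png',b['color'][:,:,::-1])
for n,p in(('scene',a),('top',b)):
    X=cloud(p);print(n,'cam',-np.array(p['R']).T@np.array(p['t']).ravel())
    for q in['tray','tray_handle','vial1','mat','bin','racks','pump_bottle','amber_bottle','swab_jar','cup','pen_pot','dishes','carton']:
        for r in ctrl.search_frame(q,p)[:5]:
            if r['conf']<.3: continue
            c=r['extent'];print(q,round(r['conf'],2),np.round(c),np.round(X[int(c[1]),int(c[0])]))
E
```

```text
pics
{'clock': 0.0, 'qpos': array([ 1.09420512,  0.62936084,  0.03843131,  1.51839862, -0.02703558,
        0.9962998 , -0.02001651]), 'qd': array([ 0.00122208,  0.00097644, -0.00278811,  0.00059081, -0.00039832,
        0.00149643, -0.00038559]), 'tau': array([-2.59462655e-05, -5.63395321e+01,  1.22622907e+00, -1.93446493e+01,
        1.09817268e-02,  1.06468366e-02,  2.57243306e-05]), 'eef_pos': array([ 259.36549053, -595.347768  ,  249.06953347]), 'tool_rot': array([-3.13964327e+00, -8.83761054e-06,  4.10763240e-01]), 'force': array([0.21465668, 0.15002655, 0.35811003]), 'torque': array([-0.004878  ,  0.05387541, -0.03654501]), 'width': 85.265256706876}
scene cam [1246.00528687 -472.23554484  899.57049393]
tray 0.83 [166. 247.  33.  38.] [ 553. -285.   22.]
tray 0.66 [177. 271.  79.  76.] [ 621. -289.   -0.]
tray_handle 0.77 [165. 240.  32.  58.] [ 532. -281.   25.]
tray_handle 0.32 [207. 208.  23.  59.] [ 561. -162.  103.]
vial1 0.68 [159. 230.  16.  16.] [ 494. -278.   26.]
vial1 0.63 [170. 195.  24.  11.] [ 379. -197.   15.]
vial1 0.6 [172. 240.   9.  11.] [ 547. -265.   26.]
v
[... 1203 characters left out ...]
 487. -271.   26.]
vial1 0.58 [364. 177.   8.  20.] [ 545. -287.   29.]
vial1 0.56 [351. 173.  12.  22.] [ 559. -257.   26.]
bin 0.7 [131. 187.  86.  74.] [522. 343.   5.]
racks 0.74 [371. 135.  77.  55.] [ 662. -318.    4.]
racks 0.3 [141. 138.  35.  32.] [644. 288.  87.]
pump_bottle 0.87 [316. 180.  31.  25.] [ 534. -145.  124.]
amber_bottle 0.61 [404. 194.  31.  16.] [ 500. -367.   95.]
swab_jar 0.9 [139. 135.  37.  30.] [652. 293.  85.]
cup 0.72 [231.  98.  23.  28.] [767.  66.   6.]
pen_pot 0.62 [274.  96.  27.  35.] [763. -51.  33.]
dishes 0.91 [173. 262.  40.  35.] [324. 215.  43.]
carton 0.71 [374. 265.  49.  39.] [ 319. -302.   54.]
carton 0.42 [274.  96.  29.  38.] [763. -51.  33.]
```

View pics/top.png

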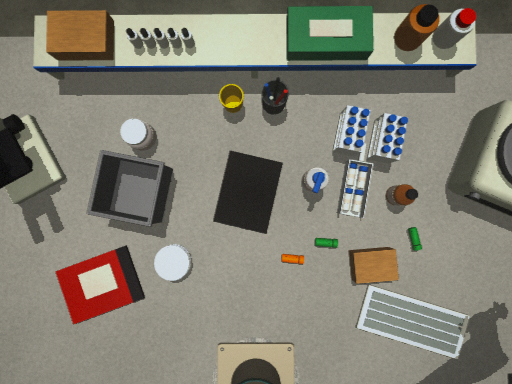

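```bash
python3 - <<'E'
from h import *
def rect(P,n):
    r=cv2.minAreaRect(P[:,:2].astype(np.float32));print(n,len(P),np.round(r[0],1),np.round(r[1],1),round(r[2],1),'z',np.round(np.median(P[:,2]),1))
for n in('top','scene'):
    p=snap(n);X=cloud(p);c=p['color'].astype(int)
    ok=~np.isnan(X[...,0])
    z=X[...,2];x=X[...,0];y=X[...,1]
    # mat: dark, low
    m=ok&(c.max(-1)<60)&(abs(z-3)<6)&(abs(y-0)<170)&(x>350)&(x<700)
    k=cv2.morphologyEx(m.astype(np.uint8),cv2.MORPH_OPEN,np.ones((5,5)));rect(X[k>0],'mat '+n)
    m=ok&(abs(z-120)<6)&(y>120)&(x>400)&(x<720);rect(X[m],'bin '+n)
    m=ok&(abs(z-42)<5)&(y<-210)&(y>-330)&(x>430)&(x<640);rect(X[m],'trayrim '+n)
    m=ok&(z>12)&(z<46)&(y<-215)&(y>-335)&(x>430)&(x<630);rect(X[m],'tray '+n)
    m=ok&(z>90)&(z<130)&(y<-180)&(y>-430)&(x>560)&(x<800);rect(X[m],'racks '+n)
    m=ok&(abs(z-110)<4)&(y<-180)&(y>-430)&(x>560)&(x<800);rect(X[m],'racks110 '+n)
    for nm,(a,b) in dict(pump=(535,-155),amber=(505,-372)).items():
        m=ok&(np.hypot(x-a,y-b)<45)&(z>20);rect(X[m],nm)
E
```

```text
mat top 3821 [508.5  20.4] [147.3 199.2] 76.6 z 2.7
bin top 1194 [542.2 439.8] [417.1 162.3] 77.4 z 120.0
trayrim top 300 [ 536.4 -272.9] [194.7 107.5] 1.5 z 40.9
tray top 1364 [ 533.9 -277.3] [190.  117.8] 2.1 z 25.0
racks top 956 [ 655.3 -298.5] [143.6  97.4] 77.9 z 108.4
racks110 top 713 [ 654.9 -298.4] [141.7  96.6] 77.9 z 109.2
pump 520 [ 536.  -153.1] [59.1 57.7] 20.2 z 104.9
amber 513 [ 497.4 -376.8] [48.8 54.3] 88.5 z 81.5
mat scene 2326 [509.3  18.1] [149.7 203. ] 76.6 z 2.4
bin scene 763 [553.6 751.3] [ 283.  1067.2] 1.1 z 118.7
trayrim scene 203 [ 540.7 -273.3] [ 63.9 195.3] 79.6 z 40.9
tray scene 809 [ 537.4 -272.7] [ 64.  188.7] 79.7 z 24.6
racks scene 1145 [ 655.8 -301.5] [142.5  99.1] 77.6 z 107.9
racks110 scene 738 [ 655.6 -301.7] [141.9  98. ] 78.2 z 109.1
pump 805 [ 540.  -155.7] [57.1 59.3] 29.4 z 94.0
amber 679 [ 506.5 -384.2] [54.6 42.8] 83.8 z 75.2
```

The top view shows the tray at about px (355,190), the racks at (371,135), the mat at (248,190) and the bin at (130,187). The pump bottle is at (316,180) and the amber bottle at (404,194). The loose green and orange vials are look-alikes and can stay where they are.

```bash
cat >> h.py <<'E'
from scipy.spatial.transform import Rotation as Ro
def plan(pos,rpy,n,rot=None):
    """rows (tool-frame units) for straight line + constant turn, n rows, from measured pose"""
    s=ctrl.read_state();p0=np.array(s['eef_pos']);R0=Ro.from_euler('xyz',s['tool_rot']);R1=rot if rot is not None else Ro.from_euler('xyz',rpy)
    d=(R0.inv()*R1).as_rotvec();st=(np.array(pos)-p0)/n
    print('from',p0.round(1),np.degrees(s['tool_rot']).round(1),'turn deg',np.degrees(d).round(1),'t',round(s['clock'],2))
    print('[['+','.join('['+','.join('%g'%v for v in np.r_[((R0*Ro.from_rotvec(d*i/n)).inv().apply(st)/30).round(2),(np.degrees(d)/6/n).round(2)])+']' for i in range(n))+']]')
E
python3 - <<'E'
from h import *
for n in('top','scene'):
    X=cloud(snap(n));x,y,z=X[...,0],X[...,1],X[...,2]
    m=(abs(z-119)<5)&(y>120)&(y<340)&(x>430)&(x<640)
    m=cv2.morphologyEx(m.astype(np.uint8),cv2.MORPH_OPEN,np.ones((2,2)))>0
    print(n,cv2.minAreaRect(X[m][:,:2].astype(np.float32)))
plan([524,-270,215],[np.pi,0,-.19],18)
E
```

```text
top ((504.6177978515625, 301.037841796875), (128.16595458984375, 178.43319702148438), 77.84801483154297)
scene ((516.1130981445312, 294.61187744140625), (130.17930603027344, 158.69564819335938), 80.46037292480469)
from [ 259.6 -595.9  250. ] [-180.    -0.    23.5] turn deg [-0.  -0.  34.4] t 1.6
[[[0.69,-0.36,0.06,-0,-0,0.32],[0.68,-0.38,0.06,-0,-0,0.32],[0.66,-0.4,0.06,-0,-0,0.32],[0.65,-0.42,0.06,-0,-0,0.32],[0.64,-0.45,0.06,-0,-0,0.32],[0.62,-0.47,0.06,-0,-0,0.32],[0.6,-0.49,0.06,-0,-0,0.32],[0.59,-0.51,0.06,-0,-0,0.32],[0.57,-0.53,0.06,-0,-0,0.32],[0.55,-0.55,0.06,-0,-0,0.32],[0.53,-0.56,0.06,-0,-0,0.32],[0.52,-0.58,0.06,-0,-0,0.32],[0.5,-0.6,0.06,-0,-0,0.32],[0.48,-0.61,0.06,-0,-0,0.32],[0.45,-0.63,0.06,-0,-0,0.32],[0.43,-0.65,0.06,-0,-0,0.32],[0.41,-0.66,0.06,-0,-0,0.32],[0.39,-0.67,0.06,-0,-0,0.32]]]
```

```bash
python3 -m crank '[[[0.69,-0.36,0.06,0,0,0.32],[0.68,-0.38,0.06,0,0,0.32],[0.66,-0.4,0.06,0,0,0.32],[0.65,-0.42,0.06,0,0,0.32],[0.64,-0.45,0.06,0,0,0.32],[0.62,-0.47,0.06,0,0,0.32],[0.6,-0.49,0.06,0,0,0.32],[0.59,-0.51,0.06,0,0,0.32],[0.57,-0.53,0.06,0,0,0.32],[0.55,-0.55,0.06,0,0,0.32],[0.53,-0.56,0.06,0,0,0.32],[0.52,-0.58,0.06,0,0,0.32]]]' -1
python3 - <<'E'
from h import *
for n in('top','scene'):
    X=cloud(snap(n));x,y,z=X[...,0],X[...,1],X[...,2]
    m=(abs(z-119)<5)&(y>150)&(y<370)&(x>420)&(x<660)
    m=cv2.morphologyEx(m.astype(np.uint8),cv2.MORPH_OPEN,np.ones((2,2)))>0
    l,_,st,_=cv2.connectedComponentsWithStats(m.astype(np.uint8))[0:4] if 0 else (None,)*4
    P=X[m];print(n,cv2.minAreaRect(P[:,:2].astype(np.float32)),P.min(0),P.max(0))
plan([524,-270,215],[np.pi,0,-.19],8)
E
```

```text
clock: 2.6
eef_pos: [439.7, -379.2, 227.2]
tool_rot: [3.134, 0.001, -0.025]
force: [-0.2, 0.5, 0.5]
width: 85.3
top ((505.7537841796875, 318.14154052734375), (162.1444091796875, 173.4196014404297), 78.70250701904297) [nan nan nan] [nan nan nan]
scene ((527.7984619140625, 357.5091857910156), (255.20156860351562, 158.5902862548828), 78.71723937988281) [nan nan nan] [nan nan nan]
from [ 443.  -375.3  226.7] [179.8  -0.   -0.9] turn deg [ 0.2 -0.  10. ] t 2.7
[[[0.33,-0.44,0.05,0,-0,0.21],[0.32,-0.45,0.05,0,-0,0.21],[0.31,-0.46,0.05,0,-0,0.21],[0.3,-0.46,0.05,0,-0,0.21],[0.29,-0.47,0.05,0,-0,0.21],[0.28,-0.48,0.05,0,-0,0.21],[0.27,-0.48,0.05,0,-0,0.21],[0.26,-0.49,0.05,0,-0,0.21]]]
```

```bash
python3 -m crank '[[[0.33,-0.44,0.05,0,0,0.21],[0.32,-0.45,0.05,0,0,0.21],[0.31,-0.46,0.05,0,0,0.21],[0.3,-0.46,0.05,0,0,0.21],[0.29,-0.47,0.05,0,0,0.21],[0.28,-0.48,0.05,0,0,0.21],[0.27,-0.48,0.05,0,0,0.21],[0.26,-0.49,0.05,0,0,0.21],[0,0,0,0,0,0]]]'
python3 - <<'E'
from h import *
p=snap('scene');X=cloud(p)
x,y,z=X[...,0],X[...,1],X[...,2]
m=(abs(z-41)<5)&(y<-225)&(y>-325)&(x>425)&(x<650);print(cv2.minAreaRect(X[m][:,:2].astype(np.float32)))
c=p['color'][170:310,90:260,::-1];q=snap('top')['color'][100:270,60:190,::-1]
cv2.imwrite('pics/c1.png',np.hstack([cv2.resize(c,(480,396)),cv2.resize(q,(303,396))]))
plan([524,-270,120],[np.pi,0,-.19],6)
E
```

```text
clock: 3.45
eef_pos: [525.8, -271.5, 214.6]
tool_rot: [3.133, -0.003, -0.203]
force: [0.2, 0.9, -0.3]
width: 85.2
((541.4283447265625, -273.3503723144531), (64.23340606689453, 194.69677734375), 79.91307830810547)
from [ 523.3 -275.2  215. ] [ 1.793e+02 -1.000e-01 -1.180e+01] turn deg [ 0.7 -0.1 -0.9] t 3.55
[[[-0,-0.04,0.53,0.02,-0,-0.02],[-0,-0.03,0.53,0.02,-0,-0.02],[-0,-0.03,0.53,0.02,-0,-0.02],[-0,-0.03,0.53,0.02,-0,-0.02],[-0,-0.03,0.53,0.02,-0,-0.02],[-0,-0.03,0.53,0.02,-0,-0.02]]]
```

View pics/c1.png

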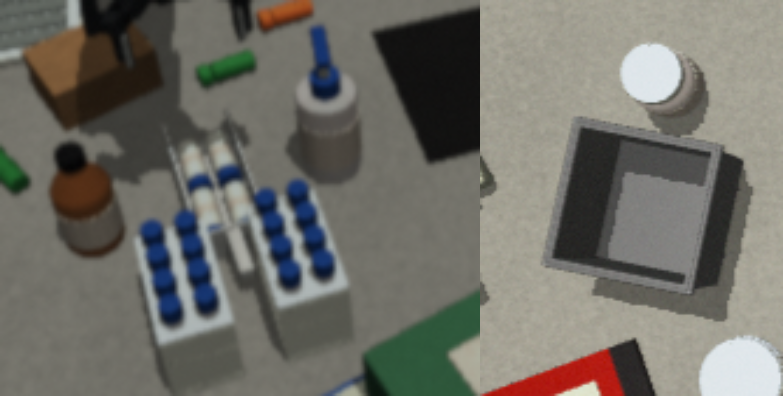

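The arm is clear above the tray, which sits in the lane, and its rim fits at yaw of about -10°. The bin rim centre is near full-image px (126,188). I'll descend straight down.

```bash
python3 -m crank '[[[0,-0.03,0.6,0,0,-0.03],[0,-0.03,0.6,0,0,-0.03],[0,-0.03,0.6,0,0,-0.03],[0,-0.03,0.6,0,0,-0.03],[0,-0.03,0.6,0,0,-0.03],[0,0,0.6,0,0,0],[0,0,0.6,0,0,0],[0,0,0.5,0,0,0],[0,0,0,0,0,0]]]'
python3 - <<'E'
from h import *
p=snap('top');K=np.array(p['camera_matrix']);R=np.array(p['R']);t=np.array(p['t']).ravel()
C=-R.T@t
def at(u,v,z):
    d=R.T@np.linalg.inv(K)@[u,v,1];return (C+d*(z-C[2])/d[2]).round(0)
for u,v in((578,120),(720,148),(692,292),(546,265),(634,206)): print(at(60+(u-480)/2.33,100+v/2.33,120))
plan([525,-270,26],[np.pi,0,-.18],5)
E
```

```text
clock: 4.3
eef_pos: [515.9, -292.8, 73.0]
tool_rot: [3.117, -0.007, -0.203]
force: [0.0, 0.2, 0.4]
width: 85.3
[603. 372. 120.]
[573. 223. 120.]
[423. 251. 120.]
[452. 403. 120.]
[513. 312. 120.]
from [ 516.3 -293.5   74.3] [178.5  -0.5 -11.7] turn deg [ 1.5 -0.4 -1.3] t 4.35
[[[0.02,-0.17,0.32,0.05,-0.01,-0.04],[0.02,-0.17,0.32,0.05,-0.01,-0.04],[0.03,-0.17,0.32,0.05,-0.01,-0.04],[0.03,-0.17,0.32,0.05,-0.01,-0.04],[0.03,-0.17,0.32,0.05,-0.01,-0.04]]]
```

The descent drifted about 23 mm sideways. I'll correct that before going lower.

```bash
python3 -m crank '[[[0.08,-0.28,0,0.08,-0.02,-0.07],[0.08,-0.28,0,0.08,-0.02,-0.07],[0.08,-0.28,0,0.08,-0.02,-0.07],[0,0,0,0,0,0]]]'
python3 -c "
from h import *
plan([525,-270,26],[np.pi,0,-.18],5)"
```

```text
clock: 4.68
eef_pos: [529.8, -271.6, 77.6]
tool_rot: [3.141, -0.005, -0.182]
force: [-0.8, 0.1, -0.1]
width: 85.2
from [ 529.8 -271.6   77.6] [180.   -0.3 -10.4] turn deg [ 0.  -0.3 -0.1] t 4.68
[[[-0.04,-0,0.34,0,-0.01,-0],[-0.04,-0,0.34,0,-0.01,-0],[-0.03,-0,0.34,0,-0.01,-0],[-0.03,-0,0.34,0,-0.01,-0],[-0.03,-0,0.34,0,-0.01,-0]]]
```

```bash
python3 -m crank '[[[-0.03,0,0.25,0,-0.01,0],[-0.03,0,0.25,0,-0.01,0],[-0.03,0,0.25,0,0,0],[0,0,0,0,0,0]]]'
python3 -c "
from h import *
plan([525,-270,26],[np.pi,0,-.18],5)"
```

```text
clock: 5.02
eef_pos: [529.4, -270.3, 55.3]
tool_rot: [3.14, -0.008, -0.179]
force: [-0.4, -0.3, -0.9]
width: 85.8
from [ 529.4 -270.3   55.3] [179.9  -0.4 -10.3] turn deg [ 0.1 -0.4  0. ] t 5.02
[[[-0.03,0,0.2,0,-0.01,0],[-0.03,0,0.2,0,-0.01,0],[-0.03,0,0.2,0,-0.01,0],[-0.03,0,0.2,0,-0.01,0],[-0.03,0,0.2,0,-0.01,0]]]
```

```bash
python3 -m crank '[[[-0.03,0,0.25,0,-0.01,0],[-0.03,0,0.25,0,-0.01,0],[-0.03,0,0.25,0,0,0],[0,0,0.2,0,0,0],[0,0,0,0,0,0]]]' && python3 -m crank '[[[0,0,0,0,0,0],[0,0,0,0,0,0],[0,0,0,0,0,0],[0,0,0,0,0,0],[0,0,0,0,0,0],[0,0,0,0,0,0],[0,0,0,0,0,0],[0,0,0,0,0,0]]]' 1
```

```text
clock: 5.43
eef_pos: [525.2, -270.0, 22.3]
tool_rot: [3.14, -0.003, -0.18]
force: [0.1, -0.3, 0.0]
width: 85.5
clock: 6.1
eef_pos: [524.6, -269.9, 21.7]
tool_rot: [3.141, -0.001, -0.18]
force: [-0.6, 0.2, -2.1]
width: 63.3
```

Gripped at 63 mm. Lifting gently now.

```bash
python3 -m crank '[[[0,0,-0.15,0,0,0],[0,0,-0.3,0,0,0],[0,0,-0.3,0,0,0],[0,0,-0.3,0,0,0],[0,0,-0.3,0,0,0],[0,0,-0.3,0,0,0],[0,0,-0.2,0,0,0],[0,0,0,0,0,0]]]'
python3 - <<'E'
from h import *
p=snap('scene');cv2.imwrite('pics/c2.png',cv2.resize(p['color'][140:320,80:300,::-1],(660,540)))
plan([524.6,-270,205],[np.pi,0,-.18],12)
E
```

```text
clock: 6.77
eef_pos: [524.8, -270.0, 84.4]
tool_rot: [3.14, -0.003, -0.18]
force: [-0.3, -0.2, -3.3]
width: 63.1
from [ 524.8 -269.9   83.9] [179.9  -0.2 -10.3] turn deg [ 0.1 -0.2 -0. ] t 6.82
[[[0,0,-0.34,0,-0,-0],[0,0,-0.34,0,-0,-0],[0,0,-0.34,0,-0,-0],[0,0,-0.34,0,-0,-0],[0,0,-0.34,0,-0,-0],[0,0,-0.34,0,-0,-0],[0,0,-0.34,0,-0,-0],[0,0,-0.34,0,-0,-0],[-0,0,-0.34,0,-0,-0],[-0,0,-0.34,0,-0,-0],[-0,0,-0.34,0,-0,-0],[-0,0,-0.34,0,-0,-0]]]
```

View pics/c2.png

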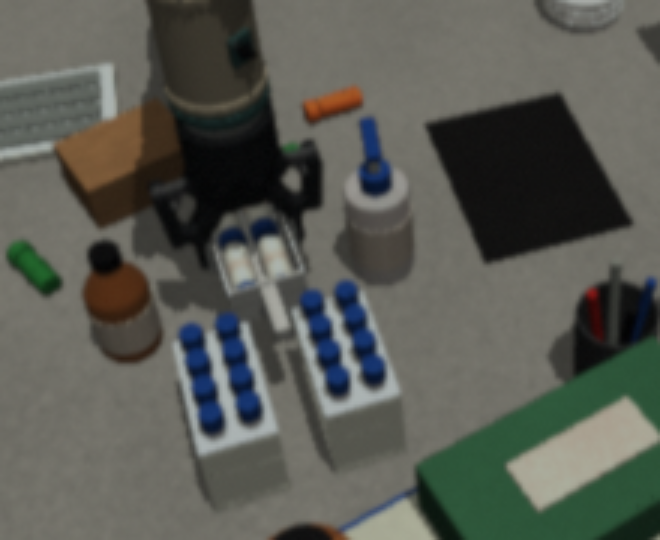

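The tray is lifted level, with the vials visible inside at about (250,255) in the crop and the handle free at (275,305). I'll raise it above the pump bottle.

```bash
python3 -m crank '[[[0,0,-0.34,0,0,0],[0,0,-0.36,0,0,0],[0,0,-0.36,0,0,0],[0,0,-0.36,0,0,0],[0,0,-0.36,0,0,0],[0,0,-0.36,0,0,0],[0,0,-0.36,0,0,0],[0,0,-0.36,0,0,0],[0,0,-0.36,0,0,0],[0,0,-0.36,0,0,0],[0,0,-0.3,0,0,0],[0,0,-0.1,0,0,0]]]'
python3 -c "
from h import *
plan([515,17,205],[np.pi,0,-.1],20)"
```

```text
clock: 7.82
eef_pos: [523.4, -269.4, 216.9]
tool_rot: [3.141, -0.002, -0.181]
force: [-0.3, -0.1, -3.0]
width: 62.8
from [ 523.4 -269.4  216.9] [ 1.799e+02 -1.000e-01 -1.040e+01] turn deg [ 0.1 -0.1 -4.6] t 7.82
[[[-0.1,-0.47,0.02,0,-0,-0.04],[-0.1,-0.47,0.02,0,-0,-0.04],[-0.1,-0.47,0.02,0,-0,-0.04],[-0.09,-0.47,0.02,0,-0,-0.04],[-0.09,-0.47,0.02,0,-0,-0.04],[-0.09,-0.47,0.02,0,-0,-0.04],[-0.09,-0.47,0.02,0,-0,-0.04],[-0.09,-0.47,0.02,0,-0,-0.04],[-0.08,-0.47,0.02,0,-0,-0.04],[-0.08,-0.47,0.02,0,-0,-0.04],[-0.08,-0.47,0.02,0,-0,-0.04],[-0.08,-0.47,0.02,0,-0,-0.04],[-0.08,-0.47,0.02,0,-0,-0.04],[-0.07,-0.47,0.02,0,-0,-0.04],[-0.07,-0.47,0.02,0,-0,-0.04],[-0.07,-0.47,0.02,0,-0,-0.04],[-0.07,-0.47,0.02,0,-0,-0.04],[-0.07,-0.47,0.02,0,-0,-0.04],[-0.07,-0.47,0.02,0,-0,-0.04],[-0.06,-0.47,0.02,0,-0,-0.04]]]
```

```bash
python3 -m crank '[[[-0.03,-0.12,0,0,0,0],[-0.05,-0.25,0,0,0,-0.04],[-0.08,-0.38,0,0,0,-0.04],[-0.09,-0.45,0,0,0,-0.04],[-0.09,-0.45,0,0,0,-0.04],[-0.09,-0.45,0,0,0,-0.04],[-0.09,-0.45,0,0,0,-0.04],[-0.09,-0.45,0,0,0,-0.04],[-0.08,-0.45,0,0,0,-0.04],[-0.08,-0.45,0,0,0,-0.04],[-0.08,-0.4,0,0,0,-0.04],[-0.08,-0.4,0,0,0,-0.04]]]'
python3 -c "
from h import *
plan([517,19,180],[np.pi,0,-.1],10)"
```

```text
clock: 8.82
eef_pos: [512.9, -105.1, 213.3]
tool_rot: [-3.138, 0.008, -0.124]
force: [0.4, -0.5, -2.4]
width: 63.2
from [ 512.9 -105.1  213.3] [-179.8    0.4   -7.1] turn deg [-0.2  0.4 -1.3] t 8.82
[[[-0.04,-0.41,0.11,-0,0.01,-0.02],[-0.04,-0.41,0.11,-0,0.01,-0.02],[-0.03,-0.41,0.11,-0,0.01,-0.02],[-0.03,-0.41,0.11,-0,0.01,-0.02],[-0.03,-0.41,0.11,-0,0.01,-0.02],[-0.03,-0.41,0.11,-0,0.01,-0.02],[-0.03,-0.41,0.11,-0,0.01,-0.02],[-0.03,-0.41,0.11,-0,0.01,-0.02],[-0.03,-0.41,0.11,-0,0.01,-0.02],[-0.03,-0.41,0.11,-0,0.01,-0.02]]]
```

```bash
python3 -m crank '[[[-0.03,-0.4,0,0,0.02,-0.02],[-0.03,-0.4,0,0,0.02,-0.02],[-0.03,-0.4,0,0,0.02,-0.02],[-0.03,-0.4,0.1,0,0.01,-0.02],[-0.03,-0.4,0.2,0,0,-0.02],[-0.03,-0.4,0.2,0,0,-0.02],[-0.03,-0.4,0.2,0,0,-0.02],[-0.03,-0.3,0.2,0,0,-0.02],[-0.03,-0.2,0.2,0,0,-0.02],[0,-0.1,0.2,0,0,0],[0,0,0.2,0,0,0],[0,0,0,0,0,0]]]'
python3 -c "
from h import *
plan([517,19,40],[np.pi,0,-.1],12)"
```

```text
clock: 9.82
eef_pos: [506.6, 25.1, 162.8]
tool_rot: [-3.131, 0.012, -0.078]
force: [0.7, -0.2, -2.1]
width: 63.4
from [506.6  25.1 162.8] [-179.4    0.7   -4.4] turn deg [-0.6  0.7  1.3] t 9.82
[[[0.03,0.02,0.34,-0.01,0.01,0.02],[0.03,0.02,0.34,-0.01,0.01,0.02],[0.03,0.02,0.34,-0.01,0.01,0.02],[0.03,0.02,0.34,-0.01,0.01,0.02],[0.03,0.02,0.34,-0.01,0.01,0.02],[0.03,0.02,0.34,-0.01,0.01,0.02],[0.03,0.02,0.34,-0.01,0.01,0.02],[0.03,0.02,0.34,-0.01,0.01,0.02],[0.03,0.02,0.34,-0.01,0.01,0.02],[0.03,0.01,0.34,-0.01,0.01,0.02],[0.03,0.01,0.34,-0.01,0.01,0.02],[0.03,0.01,0.34,-0.01,0.01,0.02]]]
```

```bash
python3 -m crank '[[[0.03,0.02,0.2,-0.01,0.01,0.02],[0.03,0.02,0.3,-0.01,0.01,0.02],[0.03,0.02,0.32,-0.01,0.01,0.02],[0.03,0.02,0.32,-0.01,0.01,0.02],[0.03,0.02,0.32,-0.01,0.01,0.02],[0.03,0.02,0.32,-0.01,0.01,0.02],[0.03,0.02,0.32,-0.01,0.01,0.02],[0.03,0.02,0.32,-0.01,0.01,0.02],[0.03,0.02,0.32,-0.01,0.01,0.02],[0.03,0.01,0.3,-0.01,0.01,0.02],[0.03,0.01,0.2,-0.01,0.01,0.02],[0,0,0,0,0,0]]]'
python3 -c "
from h import *
plan([517,19,26],[np.pi,0,-.1],5)"
```

```text
clock: 10.82
eef_pos: [517.5, 11.9, 54.5]
tool_rot: [3.136, -0.002, -0.112]
force: [-0.4, 0.3, -2.7]
width: 63.4
from [517.5  11.9  54.5] [ 1.797e+02 -1.000e-01 -6.400e+00] turn deg [ 0.3 -0.1 -0.7] t 10.82
[[[-0.01,-0.05,0.19,0.01,-0,-0.02],[-0.01,-0.05,0.19,0.01,-0,-0.02],[-0.01,-0.05,0.19,0.01,-0,-0.02],[-0.01,-0.05,0.19,0.01,-0,-0.02],[-0.01,-0.05,0.19,0.01,-0,-0.02]]]
```

```bash
python3 -m crank '[[[-0.01,-0.05,0.19,0.01,0,-0.02],[-0.01,-0.05,0.19,0.01,0,-0.02],[0,-0.05,0.19,0.01,0,-0.02],[0,-0.05,0.15,0.01,0,0],[0,0,0.1,0,0,0],[0,0,0.05,0,0,0],[0,0,0,0,0,0]]]'
```

```text
clock: 11.4
eef_pos: [518.5, 19.2, 26.2]
tool_rot: [3.142, -0.004, -0.104]
force: [-0.6, 0.2, -2.6]
width: 63.6
```

```bash
python3 -m crank '[[[0,0,0.05,0,0,0],[0,0,0.03,0,0,0],[0,0,0,0,0,0]]]'; python3 -m crank '[[[0,0,0,0,0,0],[0,0,0,0,0,0],[0,0,0,0,0,0],[0,0,0,0,0,0],[0,0,0,0,0,0],[0,0,0,0,0,0],[0,0,0,0,0,0]]]' -1
python3 -c "
from h import *
plan([517,19,120],[np.pi,0,-.1],10)"
```

```text
clock: 11.65
eef_pos: [518.8, 19.2, 25.0]
tool_rot: [-3.141, -0.005, -0.104]
force: [-0.1, -0.0, -3.0]
width: 63.3
clock: 12.23
eef_pos: [520.9, 18.9, 26.5]
tool_rot: [-3.141, -0.009, -0.105]
force: [0.4, 0.6, 0.1]
width: 85.4
from [520.9  18.9  26.5] [-180.    -0.5   -6. ] turn deg [-0.  -0.5 -0.3] t 12.23
[[[-0.01,0,-0.31,-0,-0.01,-0],[-0.01,0,-0.31,-0,-0.01,-0],[-0.01,0,-0.31,-0,-0.01,-0],[-0.01,0,-0.31,-0,-0.01,-0],[-0.01,0,-0.31,-0,-0.01,-0],[-0.01,0,-0.31,-0,-0.01,-0],[-0.01,0,-0.31,-0,-0.01,-0],[-0.01,0,-0.31,-0,-0.01,-0],[-0.01,0,-0.31,-0,-0.01,-0],[-0.01,0,-0.31,-0,-0.01,-0]]]
```

```bash
python3 -m crank '[[[-0.01,0,-0.25,0,0,0],[-0.01,0,-0.32,0,0,0],[-0.01,0,-0.35,0,0,0],[-0.01,0,-0.4,0,0,0],[-0.01,0,-0.4,0,0,0],[-0.01,0,-0.4,0,0,0],[-0.01,0,-0.4,0,0,0],[-0.01,0,-0.4,0,0,0],[-0.01,0,-0.4,0,0,0],[-0.01,0,-0.3,0,0,0],[0,0,-0.1,0,0,0],[0,0,0,0,0,0]]]'
python3 - <<'E'
from h import *
p=snap('scene');X=cloud(p);x,y,z=X[...,0],X[...,1],X[...,2]
m=(abs(z-44)<6)&(abs(y-10)<60)&(x>420)&(x<640);print(cv2.minAreaRect(X[m][:,:2].astype(np.float32)),np.nanmedian(z[m]))
cv2.imwrite('pics/c3.png',cv2.resize(p['color'][110:290,180:400,::-1],(660,540)))
E
```

```text
clock: 13.23
eef_pos: [516.8, 19.3, 153.6]
tool_rot: [-3.139, -0.016, -0.105]
force: [0.5, -0.5, 0.0]
width: 85.0
((534.7015380859375, 15.913761138916016), (65.2293930053711, 195.0484161376953), 83.18482208251953) 42.98381608231328
```

View pics/c3.png

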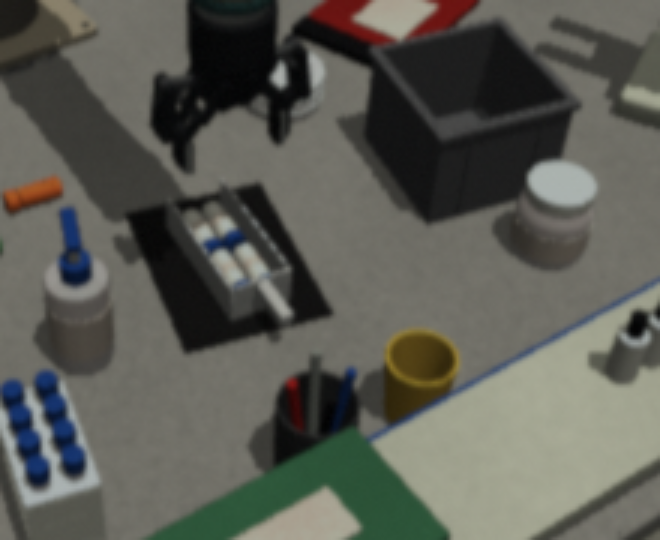

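The tray stands level on the mat with four vials in it; the handle end is at about (290,315) in the crop. Next I'll go to the handle with the tool tilted 20° (fingers towards the robot), so that tipping needs less wrist travel.

```bash
python3 -c "
from h import *
plan([636,4,120],[np.pi,.35,-.117],11)"
```

```text
from [516.7  19.3 153.2] [-179.8   -0.9   -6. ] turn deg [ -0.  -20.9   0.7] t 13.28
[[[0.36,0.01,0.11,-0,-0.32,0.01],[0.37,0.01,0.09,-0,-0.32,0.01],[0.37,0.01,0.08,-0,-0.32,0.01],[0.37,0.01,0.07,-0,-0.32,0.01],[0.37,0.01,0.06,-0,-0.32,0.01],[0.38,0.01,0.04,-0,-0.32,0.01],[0.38,0.01,0.03,-0,-0.32,0.01],[0.38,0.01,0.02,-0,-0.32,0.01],[0.38,0.01,0.01,-0,-0.32,0.01],[0.38,0,-0.01,-0,-0.32,0.01],[0.38,0,-0.02,-0,-0.32,0.01]]]
```

```bash
python3 -m crank '[[[0.36,0.01,0.11,0,-0.32,0.01],[0.37,0.01,0.09,0,-0.32,0.01],[0.37,0.01,0.08,0,-0.32,0.01],[0.37,0.01,0.07,0,-0.32,0.01],[0.37,0.01,0.06,0,-0.32,0.01],[0.38,0.01,0.04,0,-0.32,0.01],[0.38,0.01,0.03,0,-0.32,0.01],[0.38,0.01,0.02,0,-0.32,0.01],[0.38,0.01,0.01,0,-0.32,0.01],[0.38,0,-0.01,0,-0.32,0.01],[0.3,0,-0.02,0,-0.32,0.01],[0,0,0,0,0,0]]]'
python3 -c "
from h import *
plan([636,4,112],[np.pi,.35,-.117],3)"
```

```text
clock: 14.28
eef_pos: [629.8, 3.6, 107.3]
tool_rot: [3.141, 0.391, -0.116]
force: [-0.3, 0.4, -0.2]
width: 85.6
from [629.8   3.6 107.3] [180.   22.4  -6.7] turn deg [0.  2.3 0. ] t 14.28
[[[0.04,-0.01,-0.07,0,0.13,0],[0.04,-0.01,-0.07,0,0.13,0],[0.05,-0.01,-0.07,0,0.13,0]]]
```

```bash
python3 -m crank '[[[0.05,-0.01,0.2,0,0.08,0],[0.05,-0.01,0.3,0,0.08,0],[0.01,-0.01,0.3,0,0.08,0],[0,-0.01,0.3,0,0.04,0],[0,-0.01,0.3,0,0,0],[0,-0.01,0.25,0,0,0],[0,0,0.2,0,0,0],[0,0,0,0,0,0]]]'
python3 -c "
from h import *
plan([606.5,7.3,36.5],[np.pi,.35,-.117],4)"
```

```text
clock: 14.95
eef_pos: [604.9, 8.3, 47.2]
tool_rot: [3.141, 0.365, -0.117]
force: [-0.4, 0.5, 0.1]
width: 85.3
from [604.9   8.3  47.2] [179.9  20.9  -6.7] turn deg [0.1 0.8 0. ] t 14.95
[[[0.05,0.01,0.08,0,0.03,0],[0.04,0.01,0.08,0,0.03,0],[0.04,0.01,0.08,0,0.03,0],[0.04,0.01,0.08,0,0.03,0]]]
```

```bash
python3 -m crank '[[[0.05,0.01,0.1,0,0.03,0],[0.05,0.01,0.1,0,0.03,0],[0.04,0.01,0.1,0,0.03,0],[0.03,0.01,0.04,0,0,0],[0,0,0,0,0,0]]]'; python3 -m crank '[[[0,0,0,0,0,0],[0,0,0,0,0,0],[0,0,0,0,0,0],[0,0,0,0,0,0],[0,0,0,0,0,0],[0,0,0,0,0,0],[0,0,0,0,0,0],[0,0,0,0,0,0],[0,0,0,0,0,0],[0,0,0,0,0,0],[0,0,0,0,0,0],[0,0,0,0,0,0]]]' 1
```

```text
clock: 15.37
eef_pos: [607.0, 6.8, 35.4]
tool_rot: [3.141, 0.352, -0.116]
force: [-0.4, 0.0, 0.1]
width: 85.4
clock: 16.37
eef_pos: [608.2, 6.8, 36.2]
tool_rot: [3.141, 0.349, -0.116]
force: [-0.3, -0.4, -0.4]
width: 12.9
```

```bash
python3 -m crank '[[[-0.05,0,-0.1,0,-0.2,0],[-0.1,0,-0.2,0,-0.25,0],[-0.1,0,-0.2,0,-0.25,0],[-0.1,0,-0.2,0,-0.25,0],[-0.1,0,-0.2,0,-0.25,0],[-0.1,0,-0.2,0,-0.1,0],[-0.1,0,-0.2,0,0,0],[-0.05,0,-0.1,0,0,0],[0,0,0,0,0,0]]]'
python3 - <<'E'
from h import *
p=snap('scene');X=cloud(p)
cv2.imwrite('pics/c4.png',cv2.resize(p['color'][110:290,180:400,::-1],(660,540)))
plan([600,7,210],[np.pi,.49,-.117],12)
E
```

```text
clock: 17.12
eef_pos: [607.0, 6.5, 80.7]
tool_rot: [3.139, 0.488, -0.118]
force: [-0.0, -0.2, -2.9]
width: 12.9
from [606.8   6.5  80.4] [179.9  28.   -6.7] turn deg [ 0.1 -0.1 -0. ] t 17.17
[[[-0.19,0,-0.31,0,-0,-0],[-0.19,0,-0.31,0,-0,-0],[-0.19,0,-0.31,0,-0,-0],[-0.19,0,-0.31,0,-0,-0],[-0.19,0,-0.31,0,-0,-0],[-0.19,0,-0.31,0,-0,-0],[-0.19,0,-0.31,0,-0,-0],[-0.19,0,-0.31,0,-0,-0],[-0.19,0,-0.31,0,-0,-0],[-0.19,0,-0.31,0,-0,-0],[-0.19,0,-0.31,0,-0,-0],[-0.19,0,-0.31,0,-0,-0]]]
```

View pics/c4.png

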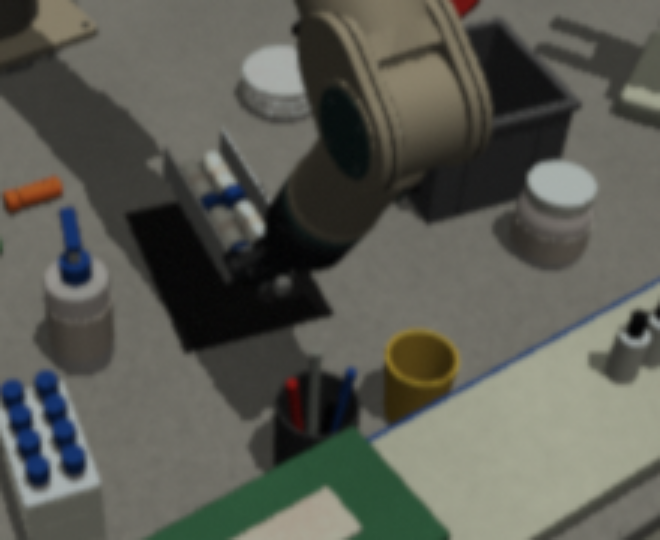

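Handle grip holds and the tray is mouth-up with the vials inside. Lifting, then swinging to the bin.

```bash
python3 -m crank '[[[-0.1,0,-0.2,0,0,0],[-0.2,0,-0.35,0,0,0],[-0.24,0,-0.42,0,0,0],[-0.24,0,-0.42,0,0,0],[-0.24,0,-0.42,0,0,0],[-0.24,0,-0.42,0,0,0],[-0.24,0,-0.42,0,0,0],[-0.24,0,-0.42,0,0,0],[-0.24,0,-0.42,0,0,0],[-0.24,0,-0.42,0,0,0],[-0.24,0,-0.42,0,0,0],[-0.2,0,-0.35,0,0,0]]]'
python3 -c "
from h import *
plan([654,397,270],[np.pi,.47,.54],24)"
```

```text
clock: 18.17
eef_pos: [600.5, 7.5, 262.2]
tool_rot: [3.14, 0.484, -0.117]
force: [0.4, -0.8, -2.5]
width: 13.2
from [600.5   7.5 262.2] [179.9  27.7  -6.7] turn deg [-17.2   0.8 -33.5] t 18.17
[[[0,-0.55,-0.02,-0.12,0.01,-0.23],[0.02,-0.55,-0.02,-0.12,0.01,-0.23],[0.03,-0.54,-0.03,-0.12,0.01,-0.23],[0.04,-0.54,-0.04,-0.12,0.01,-0.23],[0.06,-0.54,-0.04,-0.12,0.01,-0.23],[0.07,-0.54,-0.05,-0.12,0.01,-0.23],[0.08,-0.54,-0.06,-0.12,0.01,-0.23],[0.1,-0.53,-0.06,-0.12,0.01,-0.23],[0.11,-0.53,-0.07,-0.12,0.01,-0.23],[0.12,-0.53,-0.08,-0.12,0.01,-0.23],[0.14,-0.52,-0.08,-0.12,0.01,-0.23],[0.15,-0.52,-0.09,-0.12,0.01,-0.23],[0.16,-0.51,-0.09,-0.12,0.01,-0.23],[0.17,-0.51,-0.1,-0.12,0.01,-0.23],[0.19,-0.5,-0.11,-0.12,0.01,-0.23],[0.2,-0.5,-0.11,-0.12,0.01,-0.23],[0.21,-0.49,-0.12,-0.12,0.01,-0.23],[0.22,-0.48,-0.13,-0.12,0.01,-0.23],[0.23,-0.48,-0.13,-0.12,0.01,-0.23],[0.24,-0.47,-0.14,-0.12,0.01,-0.23],[0.26,-0.46,-0.14,-0.12,0.01,-0.23],[0.27,-0.45,-0.15,-0.12,0.01,-0.23],[0.28,-0.44,-0.15,-0.12,0.01,-0.23],[0.29,-0.43,-0.16,-0.12,0.01,-0.23]]]
```

```bash
python3 -m crank '[[[0,-0.15,0,-0.06,0,-0.1],[0.02,-0.3,-0.02,-0.12,0.01,-0.23],[0.03,-0.45,-0.03,-0.12,0.01,-0.23],[0.04,-0.54,-0.04,-0.12,0.01,-0.23],[0.06,-0.54,-0.04,-0.12,0.01,-0.23],[0.07,-0.54,-0.05,-0.12,0.01,-0.23],[0.08,-0.54,-0.06,-0.12,0.01,-0.23],[0.1,-0.53,-0.06,-0.12,0.01,-0.23],[0.11,-0.53,-0.07,-0.12,0.01,-0.23],[0.12,-0.53,-0.08,-0.12,0.01,-0.23],[0.14,-0.52,-0.08,-0.12,0.01,-0.23],[0.15,-0.52,-0.09,-0.12,0.01,-0.23]]]'
python3 -c "
from h import *
plan([654,397,270],[np.pi,.47,.54],12)"
```

```text
clock: 19.17
eef_pos: [623.7, 203.8, 264.0]
tool_rot: [-3.141, 0.476, 0.234]
force: [0.7, -0.5, -2.6]
width: 13.0
from [623.7 203.8 264. ] [-179.9   27.3   13.4] turn deg [ -8.    0.3 -15.6] t 19.17
[[[0.18,-0.5,-0.11,-0.11,0,-0.22],[0.19,-0.5,-0.11,-0.11,0,-0.22],[0.2,-0.49,-0.12,-0.11,0,-0.22],[0.21,-0.49,-0.13,-0.11,0,-0.22],[0.22,-0.48,-0.13,-0.11,0,-0.22],[0.23,-0.47,-0.14,-0.11,0,-0.22],[0.24,-0.47,-0.14,-0.11,0,-0.22],[0.25,-0.46,-0.15,-0.11,0,-0.22],[0.26,-0.45,-0.15,-0.11,0,-0.22],[0.27,-0.44,-0.16,-0.11,0,-0.22],[0.28,-0.43,-0.16,-0.11,0,-0.22],[0.29,-0.43,-0.17,-0.11,0,-0.22]]]
```

```bash
python3 -m crank '[[[0.18,-0.5,-0.11,-0.11,0,-0.22],[0.19,-0.5,-0.11,-0.11,0,-0.22],[0.2,-0.49,-0.12,-0.11,0,-0.22],[0.21,-0.49,-0.13,-0.11,0,-0.22],[0.22,-0.48,-0.13,-0.11,0,-0.22],[0.23,-0.47,-0.14,-0.11,0,-0.22],[0.24,-0.45,-0.14,-0.11,0,-0.22],[0.25,-0.4,-0.15,-0.11,0,-0.22],[0.2,-0.3,-0.12,-0.11,0,-0.22],[0.15,-0.2,-0.08,-0.11,0,-0.22],[0.08,-0.1,-0.04,-0.11,0,-0.22],[0,0,0,0,0,0]]]'
python3 - <<'E'
from h import *
p=snap('top')
cv2.imwrite('pics/c5.png',cv2.resize(p['color'][80:260,40:260,::-1],(660,540)))
print(ctrl.read_state()['qpos'].round(2))
plan([654,397,270],[np.pi,.0,.54],10)
E
```

```text
clock: 20.17
eef_pos: [623.1, 392.3, 248.6]
tool_rot: [-3.113, 0.482, 0.595]
force: [-0.4, 0.4, -2.7]
width: 13.1
[-0.61  1.14  0.09  0.5  -0.1   1.98 -1.55]
from [623.2 391.8 248.6] [-178.4   27.6   34. ] turn deg [-0.9 27.7  2.6] t 20.22
[[[0.05,0.04,-0.11,-0.01,0.46,0.04],[0.06,0.04,-0.11,-0.01,0.46,0.04],[0.06,0.04,-0.1,-0.01,0.46,0.04],[0.07,0.04,-0.1,-0.01,0.46,0.04],[0.07,0.04,-0.1,-0.01,0.46,0.04],[0.08,0.04,-0.09,-0.01,0.46,0.04],[0.08,0.04,-0.09,-0.01,0.46,0.04],[0.09,0.04,-0.08,-0.01,0.46,0.04],[0.09,0.04,-0.08,-0.01,0.46,0.04],[0.09,0.04,-0.08,-0.01,0.46,0.04]]]
```

View pics/c5.png

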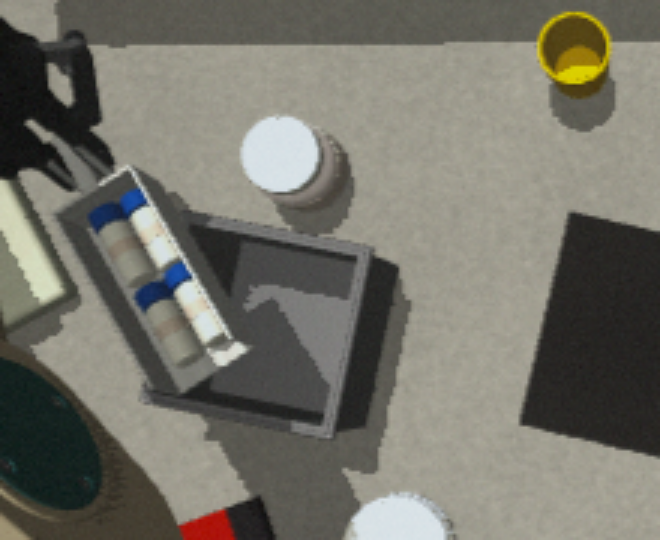

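All four vials are in the tray and its mouth is over the bin (crop ~(215,370); bin centre ~(258,325)). I'll tip partway and shift the mouth to mid-bin.

```bash
python3 -m crank '[[[0.05,0.04,-0.11,-0.01,0.4,0.03],[0.06,0.04,-0.11,-0.01,0.4,0.03],[0.06,0.04,-0.1,-0.01,0.4,0.03],[0.07,0.04,-0.1,-0.01,0.4,0.03],[0.07,0.04,-0.1,-0.01,0.4,0.03],[0.08,0.04,-0.09,-0.01,0.4,0.03],[0.08,0.04,-0.09,-0.01,0.4,0.03],[0.09,0.04,-0.08,-0.01,0.4,0.03],[0.09,0.04,-0.08,-0.01,0.4,0.03],[0,0,0,0,0,0]]]'
python3 - <<'E'
from h import *
u=np.array([np.cos(.55),np.sin(.55)])
c=np.array([513,312])
plan([*(c+72*u),320],[np.pi,-.75,.55],12)
E
```

```text
clock: 21.05
eef_pos: [652.6, 383.9, 268.4]
tool_rot: [-3.141, 0.102, 0.541]
force: [0.7, -0.3, -2.1]
width: 13.1
from [652.6 383.9 268.4] [-179.9    5.8   31. ] turn deg [ 0.1 48.8 -0.5] t 21.05
[[[-0.25,-0.03,-0.12,0,0.68,-0.01],[-0.24,-0.03,-0.14,0,0.68,-0.01],[-0.23,-0.03,-0.15,0,0.68,-0.01],[-0.22,-0.03,-0.17,0,0.68,-0.01],[-0.21,-0.03,-0.18,0,0.68,-0.01],[-0.19,-0.03,-0.2,0,0.68,-0.01],[-0.18,-0.03,-0.21,0,0.68,-0.01],[-0.16,-0.03,-0.22,0,0.68,-0.01],[-0.15,-0.03,-0.23,0,0.68,-0.01],[-0.13,-0.03,-0.24,0,0.68,-0.01],[-0.11,-0.03,-0.25,0,0.68,-0.01],[-0.09,-0.03,-0.26,0,0.68,-0.01]]]
```

```bash
python3 -m crank '[[[-0.25,-0.03,-0.12,0,0.68,0],[-0.24,-0.03,-0.14,0,0.68,0],[-0.23,-0.03,-0.15,0,0.68,0],[-0.22,-0.03,-0.17,0,0.68,0],[-0.21,-0.03,-0.18,0,0.68,0],[-0.19,-0.03,-0.2,0,0.68,0],[-0.18,-0.03,-0.21,0,0.68,0],[-0.16,-0.03,-0.22,0,0.68,0],[-0.15,-0.03,-0.23,0,0.68,0],[-0.13,-0.03,-0.24,0,0.68,0],[-0.11,-0.03,-0.25,0,0.68,0],[0,0,0,0,0,0]]]'
python3 - <<'E'
from h import *
a=snap('scene')['color'][60:240,240:440,::-1];b=snap('top')['color'][80:260,40:240,::-1]
cv2.imwrite('pics/c6.png',np.hstack([cv2.resize(i,(400,360)) for i in(a,b)]))
print(ctrl.read_state()['qpos'].round(2))
u=np.array([np.cos(.55),np.sin(.55)])
c=np.array([513,312])
plan([*(c+65*u),320],[np.pi,-.9,.55],6)
E
```

```text
clock: 22.05
eef_pos: [575.8, 346.8, 297.0]
tool_rot: [-3.121, -0.544, 0.533]
force: [-0.8, 0.3, -2.2]
width: 13.3
[-0.77  0.43  0.26  1.93 -0.43  0.27 -1.21]
from [577.5 347.1 297.8] [-179.   -31.3   30.6] turn deg [-0.4 20.3 -0.9] t 22.15
[[[0.02,-0.02,-0.13,-0.01,0.56,-0.02],[0.03,-0.02,-0.13,-0.01,0.56,-0.02],[0.04,-0.02,-0.13,-0.01,0.56,-0.02],[0.05,-0.02,-0.12,-0.01,0.56,-0.02],[0.05,-0.02,-0.12,-0.01,0.56,-0.02],[0.06,-0.02,-0.12,-0.01,0.56,-0.02]]]
```

View pics/c6.png

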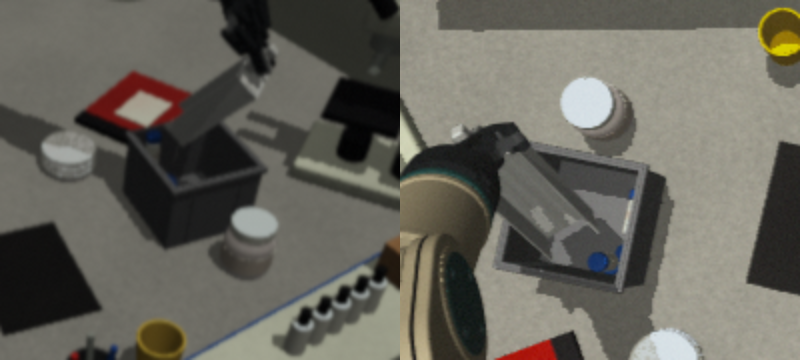

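The tray looks empty at roughly 51° and vials show in the bin. One blue cap at scene crop (152,133) sits near the rim, so I'll wait briefly and check for it with both cameras.

```bash
python3 -m crank '[[[0,0,-0.1,0,0,0],[0,0,-0.1,0,0,0],[0,0,0,0,0,0],[0,0,0,0,0,0],[0,0,0,0,0,0],[0,0,0,0,0,0]]]'
python3 - <<'E'
from h import *
P=[snap('scene'),snap('top')]
a=P[0]['color'][100:200,290:390,::-1];b=P[1]['color'][130:240,80:190,::-1]
cv2.imwrite('pics/c7.png',np.hstack([cv2.resize(i,(400,400),interpolation=cv2.INTER_CUBIC) for i in(a,b)]))
print(ctrl.read_state()['force'].round(1))
for p in P:
    X=cloud(p)
    for r in ctrl.search_frame('vial1',p):
        c=r['extent'];w=X[int(c[1]),int(c[0])]
        if r['conf']>.25 and not w[1]<100: print(round(r['conf'],2),np.round(c),w.round(0))
E
```

```text
clock: 22.65
eef_pos: [577.2, 345.1, 304.6]
tool_rot: [-3.125, -0.546, 0.535]
force: [1.2, 0.3, -0.3]
width: 13.3
[ 0.4  0.1 -1.1]
0.3 [275. 139.  25.  26.] [350. 202.  38.]
```

View pics/c7.png

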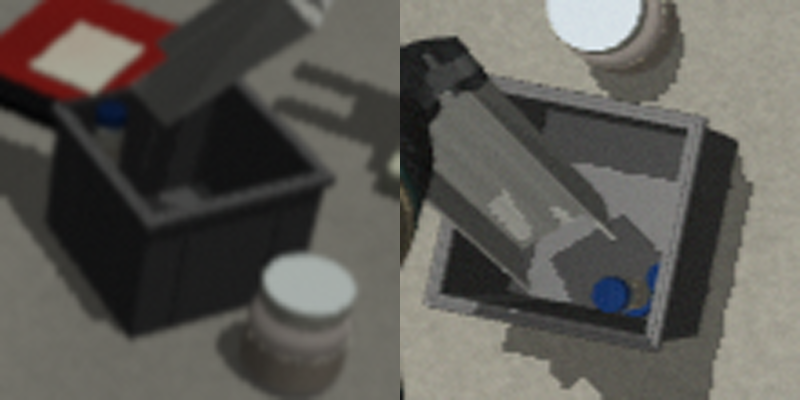

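The tray is empty and the caps are inside the bin (right crop ~(612,293), (655,275), (640,312)), with at least one vial standing upright. I'll bring the tray up and level it.

```bash
python3 -c "
from h import *
plan([600,330,340],[np.pi,.2,.5],12)"
```

```text
from [576.9 345.1 304.4] [-179.   -31.3   30.7] turn deg [ -1.3 -42.7   2.4] t 22.85
[[[0.08,0.07,-0.07,-0.02,-0.59,0.03],[0.08,0.07,-0.07,-0.02,-0.59,0.03],[0.07,0.07,-0.08,-0.02,-0.59,0.03],[0.07,0.07,-0.08,-0.02,-0.59,0.03],[0.06,0.07,-0.09,-0.02,-0.59,0.03],[0.06,0.07,-0.09,-0.02,-0.59,0.03],[0.05,0.07,-0.09,-0.02,-0.59,0.03],[0.05,0.07,-0.09,-0.02,-0.59,0.03],[0.04,0.07,-0.1,-0.02,-0.59,0.03],[0.03,0.07,-0.1,-0.02,-0.59,0.03],[0.03,0.07,-0.1,-0.02,-0.59,0.03],[0.02,0.07,-0.1,-0.02,-0.59,0.03]]]
```

```bash
python3 -m crank '[[[0.1,0.05,-0.2,0,-0.2,0.03],[0.08,0.05,-0.2,-0.02,-0.4,0.03],[0.07,0.07,-0.15,-0.02,-0.6,0.03],[0.07,0.07,-0.1,-0.02,-0.6,0.03],[0.06,0.07,-0.09,-0.02,-0.6,0.03],[0.06,0.07,-0.09,-0.02,-0.6,0.03],[0.05,0.07,-0.09,-0.02,-0.6,0.03],[0.05,0.07,-0.09,-0.02,-0.6,0.03],[0.04,0.07,-0.1,-0.02,-0.6,0.03],[0.03,0.07,-0.1,-0.02,-0.6,0.03],[0.03,0.07,-0.1,-0.02,-0.6,0.03],[0.02,0.07,-0.1,-0.02,-0.6,0.03]]]'
python3 -c "
from h import *
plan([602,7,230],[np.pi,.349,-.116],24)"
```

```text
clock: 23.85
eef_pos: [591.1, 326.1, 351.7]
tool_rot: [3.14, 0.178, 0.504]
force: [0.4, -0.7, -1.4]
width: 12.7
from [591.1 326.1 351.7] [179.9  10.2  28.9] turn deg [ 9.4 -9.5 34.3] t 23.85
[[[-0.17,0.4,0.2,0.07,-0.07,0.24],[-0.16,0.4,0.2,0.07,-0.07,0.24],[-0.14,0.41,0.2,0.07,-0.07,0.24],[-0.13,0.41,0.2,0.07,-0.07,0.24],[-0.12,0.41,0.2,0.07,-0.07,0.24],[-0.11,0.42,0.19,0.07,-0.07,0.24],[-0.1,0.42,0.19,0.07,-0.07,0.24],[-0.09,0.43,0.19,0.07,-0.07,0.24],[-0.07,0.43,0.19,0.07,-0.07,0.24],[-0.06,0.43,0.18,0.07,-0.07,0.24],[-0.05,0.44,0.18,0.07,-0.07,0.24],[-0.04,0.44,0.18,0.07,-0.07,0.24],[-0.03,0.44,0.18,0.07,-0.07,0.24],[-0.01,0.44,0.17,0.07,-0.07,0.24],[-0,0.44,0.17,0.07,-0.07,0.24],[0.01,0.44,0.17,0.07,-0.07,0.24],[0.02,0.44,0.16,0.07,-0.07,0.24],[0.04,0.44,0.16,0.07,-0.07,0.24],[0.05,0.45,0.16,0.07,-0.07,0.24],[0.06,0.44,0.15,0.07,-0.07,0.24],[0.07,0.44,0.15,0.07,-0.07,0.24],[0.08,0.44,0.15,0.07,-0.07,0.24],[0.1,0.44,0.14,0.07,-0.07,0.24],[0.11,0.44,0.14,0.07,-0.07,0.24]]]
```

```bash
python3 -m crank '[[[-0.17,0.4,0.15,0.07,-0.07,0.24],[-0.16,0.4,0.15,0.07,-0.07,0.24],[-0.14,0.41,0.15,0.07,-0.07,0.24],[-0.13,0.41,0.15,0.07,-0.07,0.24],[-0.12,0.41,0.15,0.07,-0.07,0.24],[-0.11,0.42,0.15,0.07,-0.07,0.24],[-0.1,0.42,0.15,0.07,-0.07,0.24],[-0.09,0.43,0.15,0.07,-0.07,0.24],[-0.07,0.43,0.15,0.07,-0.07,0.24],[-0.06,0.43,0.15,0.07,-0.07,0.24],[-0.05,0.44,0.15,0.07,-0.07,0.24],[-0.04,0.44,0.15,0.07,-0.07,0.24]]]'
python3 -c "
from h import *
plan([603,7,200],[np.pi,.349,-.116],12)"
```

```text
clock: 24.85
eef_pos: [598.4, 153.5, 299.9]
tool_rot: [-3.122, 0.273, 0.166]
force: [-0.5, 0.3, -0.9]
width: 13.2
from [598.4 153.5 299.9] [-178.9   15.7    9.5] turn deg [ 3.8 -4.2 15.4] t 24.85
[[[0.02,0.41,0.27,0.05,-0.06,0.21],[0.03,0.41,0.27,0.05,-0.06,0.21],[0.04,0.41,0.27,0.05,-0.06,0.21],[0.05,0.41,0.27,0.05,-0.06,0.21],[0.07,0.41,0.26,0.05,-0.06,0.21],[0.08,0.41,0.26,0.05,-0.06,0.21],[0.09,0.41,0.26,0.05,-0.06,0.21],[0.1,0.41,0.26,0.05,-0.06,0.21],[0.11,0.41,0.25,0.05,-0.06,0.21],[0.12,0.41,0.25,0.05,-0.06,0.21],[0.13,0.41,0.25,0.05,-0.06,0.21],[0.14,0.4,0.24,0.05,-0.06,0.21]]]
```

```bash
python3 -m crank '[[[0.02,0.41,0.27,0.05,-0.06,0.21],[0.03,0.41,0.27,0.05,-0.06,0.21],[0.04,0.41,0.27,0.05,-0.06,0.21],[0.05,0.41,0.27,0.05,-0.06,0.21],[0.07,0.41,0.26,0.05,-0.06,0.21],[0.08,0.41,0.26,0.05,-0.06,0.21],[0.09,0.41,0.26,0.05,-0.06,0.21],[0.1,0.41,0.26,0.05,-0.06,0.21],[0.11,0.41,0.25,0.05,-0.06,0.21],[0.12,0.41,0.25,0.05,-0.06,0.21],[0.1,0.3,0.2,0.05,-0.06,0.21],[0,0,0,0,0,0]]]'
python3 - <<'E'
from h import *
P=[snap('scene'),snap('top')]
for p in P:
    X=cloud(p);x,y,z=X[...,0],X[...,1],X[...,2]
    # anything in the bin area between floor and rim; caps are blue
    c=p['color'].astype(int);m=(c[...,2]>c[...,0]+40)&(abs(x-513)<75)&(abs(y-312)<75)
    if m.any(): print('blue',m.sum(),X[m].min(0).round(),X[m].max(0).round())
a=P[0]['color'][100:250,180:380,::-1];b=P[1]['color'][130:240,80:230,::-1]
cv2.imwrite('pics/c8.png',np.hstack([cv2.resize(i,(400,300),interpolation=cv2.INTER_CUBIC) for i in(a,b)]))
plan([607,7,75],[np.pi,.349,-.116],12)
E
```

```text
clock: 25.85
eef_pos: [600.0, 3.3, 197.9]
tool_rot: [3.135, 0.356, -0.123]
force: [-0.2, -0.8, -0.6]
width: 12.9
blue 35 [450. 269. 118.] [472. 292. 128.]
from [600.7   6.1 199.1] [179.8  20.3  -6.8] turn deg [ 0.2  0.3 -0.1] t 25.95
[[[0.14,-0.01,0.32,0,0,-0],[0.14,-0.01,0.32,0,0,-0],[0.14,-0.01,0.32,0,0,-0],[0.14,-0.01,0.32,0,0,-0],[0.14,-0.01,0.32,0,0,-0],[0.13,-0.01,0.32,0,0,-0],[0.13,-0.01,0.32,0,0,-0],[0.13,-0,0.32,0,0,-0],[0.13,-0,0.32,0,0,-0],[0.13,-0,0.32,0,0,-0],[0.13,-0,0.32,0,0,-0],[0.13,-0,0.32,0,0,-0]]]
```

View pics/c8.png

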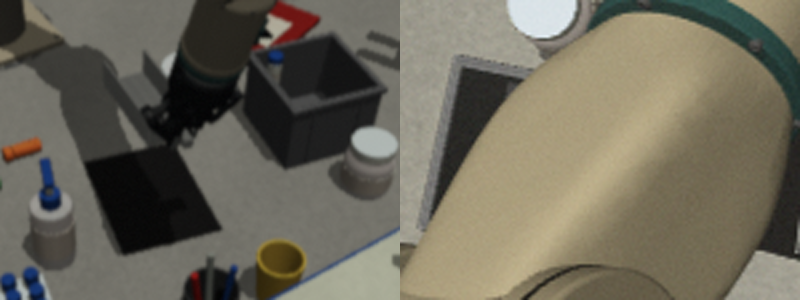

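The empty tray is above the mat. One vial in the bin stands on the others with its cap top at z≈125, so its centre is at about 95, below the 110 limit. I'll lower the tray and then check the bin again.

```bash
python3 -m crank '[[[0.14,-0.01,0.32,0,0,0],[0.14,-0.01,0.32,0,0,0],[0.14,-0.01,0.32,0,0,0],[0.14,-0.01,0.32,0,0,0],[0.14,-0.01,0.32,0,0,0],[0.13,-0.01,0.32,0,0,0],[0.13,-0.01,0.32,0,0,0],[0.13,0,0.32,0,0,0],[0.13,0,0.32,0,0,0],[0.13,0,0.3,0,0,0],[0.08,0,0.2,0,0,0],[0,0,0,0,0,0]]]'
python3 - <<'E'
from h import *
X=cloud(snap('scene'));x,y,z=X[...,0],X[...,1],X[...,2]
s=ctrl.read_state()
m=(z>45)&(z<100)&(abs(y-10)<36)&(x>425)&(x<575)
# rim of the side walls: fit slope of top envelope along x
for a in range(440,570,20):
    k=m&(abs(x-a)<10)
    if k.any(): print(a,k.sum(),np.percentile(z[k],95).round(1),y[k].min().round(),y[k].max().round())
plan([608,7,38],[np.pi,.349,-.116],6)
E
```

```text
clock: 26.95
eef_pos: [607.4, 14.5, 77.2]
tool_rot: [-3.14, 0.353, -0.108]
force: [-1.2, 0.2, -0.6]
width: 13.0
440 41 85.8 -1.0 45.0
460 63 83.5 -3.0 46.0
480 72 83.6 -5.0 46.0
500 74 84.7 -8.0 46.0
520 73 85.2 -10.0 46.0
540 42 85.5 -13.0 32.0
560 27 86.0 -15.0 -11.0
from [607.5  14.5  77.7] [-179.9   20.2   -6.2] turn deg [0.1 0.2 0.4] t 27.0
[[[0.08,0.04,0.2,0,0.01,0.01],[0.08,0.04,0.2,0,0.01,0.01],[0.08,0.04,0.2,0,0.01,0.01],[0.08,0.04,0.2,0,0.01,0.01],[0.08,0.04,0.2,0,0.01,0.01],[0.08,0.04,0.2,0,0.01,0.01]]]
```

Tray is level in the grip (rim 84–86 mm along its length).

```bash
python3 -m crank '[[[0.08,0.04,0.2,0,0.01,0.01],[0.08,0.04,0.2,0,0.01,0.01],[0.08,0.04,0.2,0,0.01,0.01],[0.08,0.04,0.2,0,0.01,0.01],[0.08,0.04,0.2,0,0.01,0.01],[0.06,0.04,0.16,0,0,0.01],[0,0,0,0,0,0]]]'
python3 -c "
from h import *
plan([608,7,36.5],[np.pi,.349,-.116],3)"
```

```text
clock: 27.58
eef_pos: [609.4, 5.6, 38.3]
tool_rot: [3.141, 0.343, -0.116]
force: [0.3, -0.4, -0.9]
width: 13.0
from [609.4   5.6  38.3] [180.   19.6  -6.6] turn deg [ 0.1 -0.4  0. ] t 27.58
[[[-0.01,-0.01,0.02,0,-0.02,0],[-0.01,-0.01,0.02,0,-0.02,0],[-0.01,-0.01,0.02,0,-0.02,0]]]
```

```bash
python3 -m crank '[[[0,0,0.04,0,-0.02,0],[0.01,0,0.03,0,-0.02,0],[0,0,0,0,0,0]]]'; python3 -m crank '[[[0,0,0,0,0,0],[0,0,0,0,0,0],[0,0,0,0,0,0],[0,0,0,0,0,0],[0,0,0,0,0,0],[0,0,0,0,0,0],[0,0,0,0,0,0],[0,0,0,0,0,0],[0,0,0,0,0,0]]]' -1 && python3 -m crank '[[[0,0,-0.15,0,0,0],[0,0,-0.25,0,0,0],[0,0,-0.3,0,0,0],[0,0,-0.3,0,0,0],[0,0,-0.3,0,0,0],[0,0,-0.3,0,0,0],[0,0,-0.3,0,0,0],[-0.2,0,-0.5,0,0,0],[-0.2,0,-0.5,0,0,0],[-0.2,0,-0.5,0,0,0],[-0.2,0,-0.5,0,0,0],[0,0,0,0,0,0]]]'
python3 -c "
from h import *
plan([590,-110,260],[np.pi,0.1,-.25],10)"
```

```text
clock: 27.83
eef_pos: [608.8, 5.5, 36.4]
tool_rot: [3.141, 0.348, -0.116]
force: [-0.8, -1.3, -1.0]
width: 13.1
clock: 28.58
eef_pos: [609.7, 5.8, 37.9]
tool_rot: [3.141, 0.346, -0.115]
force: [-0.2, 1.3, -0.3]
width: 85.8
clock: 29.58
eef_pos: [630.9, 2.6, 168.9]
tool_rot: [3.141, 0.342, -0.116]
force: [0.0, 0.0, 0.9]
width: 85.3
from [630.9   2.6 168.9] [179.9  19.6  -6.6] turn deg [ 1.8 13.8  7.5] t 29.58
[[[-0.19,0.39,-0.25,0.03,0.23,0.13],[-0.18,0.39,-0.26,0.03,0.23,0.13],[-0.17,0.39,-0.27,0.03,0.23,0.13],[-0.15,0.39,-0.27,0.03,0.23,0.13],[-0.14,0.39,-0.28,0.03,0.23,0.13],[-0.13,0.4,-0.28,0.03,0.23,0.13],[-0.12,0.4,-0.28,0.03,0.23,0.13],[-0.11,0.4,-0.29,0.03,0.23,0.13],[-0.09,0.4,-0.29,0.03,0.23,0.13],[-0.08,0.4,-0.3,0.03,0.23,0.13]]]
```

```bash
python3 -m crank '[[[-0.19,0.39,-0.25,0.03,0.23,0.13],[-0.18,0.39,-0.26,0.03,0.23,0.13],[-0.17,0.39,-0.27,0.03,0.23,0.13],[-0.15,0.39,-0.27,0.03,0.23,0.13],[-0.14,0.39,-0.28,0.03,0.23,0.13],[-0.13,0.4,-0.28,0.03,0.23,0.13],[-0.12,0.4,-0.28,0.03,0.23,0.13],[-0.11,0.4,-0.29,0.03,0.23,0.13],[-0.09,0.4,-0.29,0.03,0.23,0.13],[-0.08,0.3,-0.3,0.03,0.23,0.13],[0,0,0,0,0,0],[0,0,0,0,0,0]]]'
python3 - <<'E'
from h import *
P=[snap('scene'),snap('top')]
for p in P:
    X=cloud(p);x,y,z=X[...,0],X[...,1],X[...,2]
    c=p['color'].astype(int);m=(c[...,2]>c[...,0]+40)&(abs(x-513)<90)&(abs(y-312)<90)
    for i in zip(*np.where(m)) : pass
    n,l=cv2.connectedComponents(m.astype(np.uint8))
    for i in range(1,n): print('blue',(l==i).sum(),X[l==i].mean(0).round(),X[l==i][:,2].max().round())
    m=(abs(x-513)<68)&(abs(y-312)<68)&(z>15);print('bin zmax inside',np.nanmax(z[m&(abs(x-513)<55)&(abs(y-312)<55)]).round())
    m=(abs(z-44)<5)&(abs(y-10)<60)&(x>420)&(x<640);print(cv2.minAreaRect(X[m][:,:2].astype(np.float32)),np.nanmedian(z[m]))
a=P[0]['color'][90:250,200:400,::-1];b=P[1]['color'][130:240,80:220,::-1]
cv2.imwrite('pics/c9.png',np.hstack([cv2.resize(i,(400,320),interpolation=cv2.INTER_CUBIC) for i in(a,b)]))
E
```

```text
clock: 30.58
eef_pos: [588.9, -111.4, 264.4]
tool_rot: [-3.139, 0.088, -0.26]
force: [0.5, 1.2, 0.3]
width: 85.5
blue 34 [462. 280. 124.] 128.0
bin zmax inside 128.0
((534.9552612304688, 12.846450805664062), (65.40792083740234, 196.95452880859375), 82.56285858154297) 43.552457534215236
blue 21 [472. 270.  73.] 121.0
blue 84 [459. 283. 123.] 128.0
blue 12 [447. 281.  65.] 68.0
bin zmax inside 128.0
((561.4618530273438, 31.397384643554688), (42.8632926940918, 148.16824340820312), 57.843997955322266) 44.553483418788595
```

View pics/c9.png

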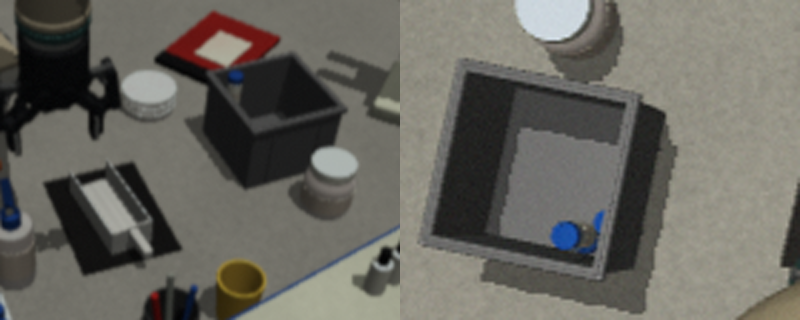

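The tray is upright and empty on the mat. In the bin one cap is at z≈124 and others at about 65–70. I'll zoom in on the corner to account for the fourth vial, and check the bystanders.

```bash
python3 - <<'E'
from h import *
p=snap('top');q=snap('scene');X=cloud(p)
for r in ctrl.search_frame('vial1',p):
    c=r['extent'];print('vial',round(r['conf'],2),np.round(c),X[int(c[1]),int(c[0])].round(0))
for n in['pump_bottle','amber_bottle','swab_jar','cup','pen_pot','dishes','carton']:
    r=ctrl.search_frame(n,p)[:1]
    if r: print(n,round(r[0]['conf'],2),np.round(r[0]['extent']))
cv2.imwrite('pics/c10.png',np.hstack([cv2.resize(i,(400,400),interpolation=cv2.INTER_CUBIC) for i in(p['color'][190:240,115:165,::-1],q['color'][110:160,295:345,::-1])]))
E
```

```text
vial 0.77 [416. 239.  18.  19.] [ 382. -426.   20.]
vial 0.72 [237. 186.  51.  74.] [522.  48.  44.]
vial 0.69 [141. 211.  18.   9.] [460. 274. 126.]
vial 0.19 [404. 196.  33.  23.] [ 495. -369.   91.]
amber_bottle 0.85 [404. 194.  33.  17.]
swab_jar 0.82 [141. 135.  37.  32.]
cup 0.59 [231.  98.  24.  30.]
pen_pot 0.58 [274.  97.  26.  37.]
dishes 0.8 [170. 262.  35.  31.]
carton 0.86 [373. 264.  47.  38.]
```

View pics/c10.png

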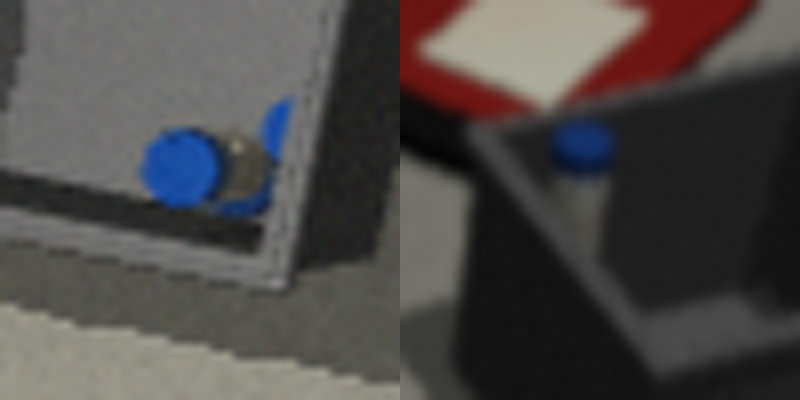

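The zoom shows one vial standing on a lower, capped one. A second cap shows against the right wall, whose strip is hidden from both cameras. No vial shows outside the bin, and the tray is empty. Handing in.

```bash
python3 -c "
from h import *
print(ctrl.finish_job());s=ctrl.read_state();print(s['clock'],s['force'])"
```

```text
the job is handed in; nothing more can be done
None
the job is handed in; nothing more can be done
```

The job is done and handed in at about 31 s on the robot's clock, except that I saw only three of the four vials in the bin. No verdict was reported.

I lifted the tray from between the racks by its sides and set it on the mat with all four vials in it. Then I took it by the handle, tipped it to about 51° over the bin, and set it back on the mat and let go.

**What the last checks showed:**
- **Tray:** it is empty and upright. Its rim is at about 43.5 mm and its origin is within about 5 mm of the mat's centre. The gripper is open and clear of everything.
- **Vials:** the fourth is probably behind the bin wall on the mat side, which neither camera can see. None showed on the bench or in the tray.
- **Stacked vial:** one vial stands on top of another, with its cap at about 124 mm, just above the rim. Its centre is at about 95 mm, under the 110 mm limit, and it had not moved over the last 8 s or so.
- **Bystanders:** all except the pump bottle are within a few pixels of where they were at the start. The detector missed the pump bottle in the last top view, but it was standing in place in the last scene picture.

The first descent to the tray drifted about 23 mm sideways. I corrected it before the fingers reached the tray.

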